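# Press a bushing home with the ratchet clamp and let the jaw off

## Robot

A 7-joint arm with a two-finger parallel gripper is mounted at the origin on the work surface. World frame = base frame: x ahead of the robot, y to its left, z up, the work surface at z = 0. Lengths are in m, angles in rad, forces in N, time in s.
With the tool pointing down it reaches from about 0.425 to 1.025 m from the base axis. Payload 9.4 kg.
Tool frame: the origin (TCP) lies between the finger pads; the fingertips stand 17 mm ahead of it and the grasp point (between the pads) lies 2 mm behind it (arm.tip_reach is the distance from the TCP to the fingertips, in m); x points along the fingers, z is the direction in which the jaws open and shut, and the axes are right-handed (so a half turn about x gives the same grasp; the last joint's range is limited). The gripper opens to 85 mm and grips with 20 to 120 N. Pads are 22 mm wide; open, the fingers measure 114 mm over their backs; the gripper's body (76 mm by 85 mm) begins 54 mm behind the grasp point. The pads swing forward as they close: fully open they stand 13 mm farther back than shut.
Start: joints at [-1.335, 0.599, -0.003, 1.599, 0.002, 0.943, -0.08], TCP at [0.223, 0.69, 0.248] pointing down, gripper open.
Joint ranges: [-2.57, 2.57], [-0.35, 1.97], [-1.29, 1.29], [0.11, 2.56], [-1.05, 4.19], [0.11, 1.86], [-2.63, 2.63]. Speed limits (rad/s): [2.22, 2.22, 3.01, 3.01, 3.14, 3.14, 3.14].

## Interface

Orientations are given as a unit quaternion [w, x, y, z].
In Python, from workcell import readout, vision, arm gives the robot as it stands.
- The arm moves only by the tool jog_arm, never from a script. Its argument "rows" is a list that holds one entry, the list of rows, each a list of 7 numbers: the opening, from 0 (shut) to 1 (fully open), then the shift along the tool's x, y, z in mm, then the turn, a rotation vector about the tool's x, y, z in degrees. A call has 1 to 20 rows; each row is the pose to reach, as a shift and turn from the pose commanded when the call began, along the tool's axes at that moment; what a row does not reach only later rows make up. A row lasts 1/10 s, in which the tool goes at most 50 mm and 8.59 degrees, less where a joint would pass 70% of its speed; a pose out of reach is approached as far as the arm can. A call with a gripper value outside its range is refused whole. The fingers move at their own pace and stop on an object; the grip force is fixed at half the most. Time passes only in rows, so rows that repeat a pose let the fingers close. It gives the time, the measured TCP pose, the force and the opening at its end, in the units of the state.
- readout.get_obs(): the state, without advancing time (a new reading comes with each control period).
- vision.get_image(name): name is "scene" or "top"; returns a dict with "frame" (420x560x3 uint8, blue, green, red), "K" (3x3 intrinsics, pixels), "distortion" ([k1, k2, p1, p2, k3] as OpenCV has them; the pictures are not rectified), "camera_from_world" (4x4, takes a point from world to camera coordinates). Camera axes: x right, y down, z forward; pixel columns grow to the right and rows downward; lengths in m; the calibration is good to about 2 mm. A picture is of the moment at which its call begins. There is no depth.
- arm.job_done(): hands the job in, once; it reports no verdict.
The state is a dict: "t": time; "q": joint angles; "qd": joint speeds; "joint_torque": joint torques, N m; "ee_pos": TCP position; "orientation": TCP orientation; "force": force on the tool from outside, world axes, zero at the start; "moment": the same for the moment, N m; "grip_width": opening from 0.0 (shut) to 1.0 (fully open).
Only numpy, scipy, OpenCV 4.12 (cv2) and the standard library are available. Lean on these libraries where they do the work, as an engineer would, in place of code of your own. Each camera call takes 0.05 s, during which the arm holds its last target.

## Task

In the bench ratchet clamp a brass bushing still stands part-way out of its bearing block: pump the clamp's orange trigger, stroke by stroke, until the bushing is fully home with its flange flat on the block, and stop the moment it bottoms and the trigger goes stiff, because leaning on it any harder crushes the flange. Then press the red release and keep it down until the jaw has sprung all the way back, and let go of everything. Work the jaw only through the trigger and the release (do not push the jaw or the bushing by hand), and leave the things lying around the clamp where they are.

Things in the scene. Friction and masses are not known exactly. Their poses are not given: they have to be found in the camera images.
- clamp: Blue bench ratchet clamp bolted down on a dark steel bed (370 x 86 x 12 mm, x -130 to 240 mm). Origin on the bench top under the trigger's hinge pin; x level along the bar, the way the jaw presses; z up. Two blue cheek plates (x -22 to 78 mm, 46 mm over all, up to z = 97 mm) carry the mechanism. Hinge pin along y at x = 0, z = 98.5 mm; the orange trigger reaches back from it to x = -84 mm.
- trigger_pad (a point): Centre of the top face of the orange trigger paddle (44 mm along x, 32 across, 10 thick): press down here with closed fingers. At rest at x = -60 mm, 116 mm above the bench; 28 mm lower when fully pressed, almost straight down (arc of 62 mm about the pin). A spring lifts it. 4 to 8 N while the jaw runs free, 8 to 11 N driving the bushing.
- trigger (a joint): Trigger angle in rad: 0 let up, 0.46 on its own bottom stop (harmless). A stroke of 25 mm or more catches the next ratchet tooth, 9 mm; let up fully between strokes. Ratchet clicks give brief jerks. Once the bushing has bottomed the paddle stiffens lastingly, about 1.7 N per mm: 15 N is enough to be sure; from about 20 N the flange is crushed.
- release_top (a point): Centre of the top face of the red release button (30 mm along x, 32 across) at x = 56 mm on the clamp, 125 mm above the bench. Press straight down, 15 mm to its stop: 3 to 6 N, up to about 18 N if the jaw is under load. From about 12 mm down the jaw is free and springs back in half a second; let up early, the ratchet catches it again. A spring lifts it.
- release (a joint): Travel of the release button in m: 0 up, 0.015 fully pressed.
- jaw: Sliding steel ratchet bar (200 mm long, 14 wide, teeth on top) with the upright blue jaw (40 mm wide, 15 thick, up to z = 85 mm) at its front end. Its origin coincides with the clamp's when the jaw is fully back (the start) and moves along the clamp's x, up to 62 mm. A spring draws it back; the ratchet holds it after each stroke.
- pad: Orange springy pressing pad, a disc of 28 mm diameter and 6 mm thick on the jaw's front. Origin at the centre of its front face, 113 mm ahead of the clamp's origin when the jaw is back, 55 mm above the bench.
- block: Aluminium bearing block 40 x 60 x 72 mm (x, y, z) with a blue stop behind it, fixed on the clamp's bed in front of the jaw at a distance that varies. Origin at the centre of its underside, 12 mm above the bench; axes parallel to the clamp's. Its face towards the jaw is at x = -20 mm; the bore axis 43 mm above the underside.
- bushing: Brass flanged bushing, flange 34 mm diameter and 4 thick, sleeve 22 mm, tight in the block's bore. Origin at the centre of the flange's front face (towards the jaw); x into the block. In the block's frame its origin is at x = -40 to -34 mm at the start and x = -24 mm when fully home (flange flat on the block). It stays where it has been pushed.
- spare_bushing: Bystander: loose brass ring, 34 mm diameter, 26 mm high, standing by the clamp. Origin under its centre.
- wrench: Bystander: steel wrench 170 mm long lying by the clamp. Origin under its middle, x along it.
- spray_can: Bystander: closed can, 48 mm diameter, 130 mm high, standing by the clamp. Origin under its centre.
- tool_holder: Bystander: lathe tool holder, dark steel block 45 x 32 x 36 mm with a steel bar on top. Origin under its centre.

How it is judged:
By the outcome, as a careful person would: the job done as asked, in the order asked, and still so for the second after the job is handed in, with the robot touching nothing.
It also fails if it takes over 51 s, if anything falls off the work surface, if the arm or the gripper's body presses on something with over 40 N, if the wrist force passes 120 N, or if a joint passes its speed limit or range.

## Working session

There is one attempt and no reset: what is moved stays moved. The work goes in short steps, Python scripts to look and compute and a tool call to move; the robot and the scene stay as the last step left them, time stands still between calls to the robot, and variables do not carry over. Pictures are saved under pics/ and viewed, and the job is handed in when it is done.

Besides the shell and the picture viewer there is one more tool, called after "Request:" by a JSON object that holds its "fn" and its "kwargs", one argument or row to a line. jog_arm: Moves the arm, as the interface text tells. Its arguments: {"type":"object","properties":{"rows":{"type":"array","items":{"type":"array","items":{"type":"array","items":{"type":"number"}}}}},"required":["rows"]}

```bash
ls; mkdir -p pics; python3 - <<'E'
from workcell import readout, vision, arm
import cv2, pickle
o=readout.get_obs(); print(o)
d={}
for n in("scene","top"):
    i=vision.get_image(n); d[n]=i; cv2.imwrite(f"pics/{n}0.png",i["frame"]); print(n,i["K"],i["distortion"],i["camera_from_world"])
pickle.dump(d,open("cam0.pkl","wb"))
E
```

```text
pics
{'t': 0.0, 'q': array([-1.33463985,  0.60013876, -0.00253768,  1.6000984 ,  0.00178575,
        0.94286673, -0.0798466 ]), 'qd': array([-0.00040565,  0.00207723, -0.00063203,  0.00167536,  0.00015151,
        0.00137095, -0.00063155]), 'joint_torque': array([-7.52782107e-04, -7.76442933e+01,  1.56413913e+00, -2.58016849e+01,
        1.23190306e-02,  8.73093173e-03, -6.22061251e-06]), 'ee_pos': array([0.22302152, 0.6894057 , 0.24741839]), 'orientation': array([ 0.57138799, -0.41634911,  0.57219323,  0.41564899]), 'force': array([ 0.52659017, -0.03725125, -0.93932895]), 'moment': array([-0.04173924, -0.04956   ,  0.00382913]), 'grip_width': 1.0029689273576659}
scene [[388.06203381   0.         283.79712572]
 [  0.         388.06203381 208.70444488]
 [  0.           0.           1.        ]] [-0.10356752  0.          0.          0.          0.        ] [[ 0.02610076  0.99960709 -0.01021814 -0.06967045]
 [ 0.61470577 -0.02410962 -0.78838794 -0.2833857 ]
 [-0.78832453  0.01429637 -0.61509353  1.13170825]
 [ 0.          0.          0.          1.        ]]
top [[538.30211727   0.         280.83325157]
 [  0.         538.30211727 213.72246279]
 [  0.           0.           1.        ]] [-0.12646654  0.          0.          0.          0.        ] [[ 0.00872063 -0.99995149  0.00457891  0.03389639]
 [-0.97727938 -0.00949251 -0.21174255  0.57231224]
 [ 0.21177574 -0.00262835 -0.97731475  0.81241068]
 [ 0.          0.          0.          1.        ]]
```

View pics/scene0.png

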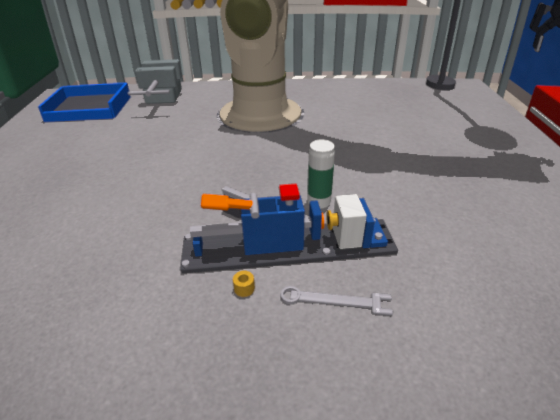

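View pics/top0.png

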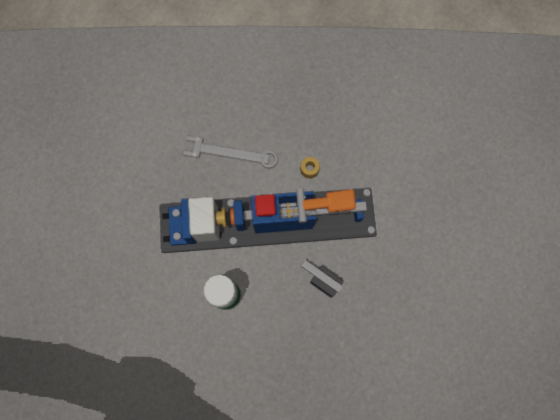

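```bash
python3 - <<'E'
import cv2,pickle
d=pickle.load(open("cam0.pkl","rb"))
t=d["top"]["frame"][175:265,150:390]; cv2.imwrite("pics/topc.png",cv2.resize(t,(795,298),interpolation=cv2.INTER_CUBIC))
t=d["scene"]["frame"][175:275,170:410]; cv2.imwrite("pics/scenec.png",cv2.resize(t,None,fx=3.3,fy=3.3,interpolation=cv2.INTER_CUBIC))
E
```

```text
(no output)
```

View pics/topc.png

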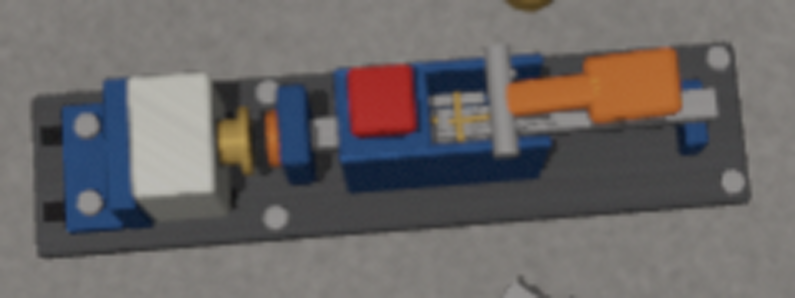

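View pics/scenec.png

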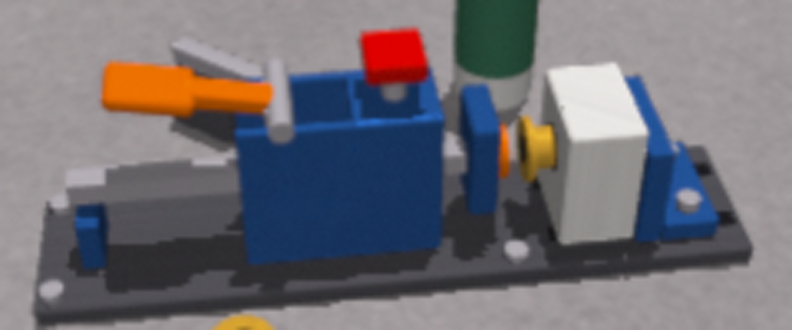

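```bash
cat > fit.py <<'E'
import cv2,pickle,numpy as np
from scipy.optimize import least_squares
d=pickle.load(open("cam0.pkl","rb"))
def proj(n,P):
    c=d[n];T=np.array(c["camera_from_world"]);r=cv2.Rodrigues(T[:3,:3])[0]
    return cv2.projectPoints(np.array(P,float).reshape(-1,1,3),r,T[:3,3],np.array(c["K"]),np.array(c["distortion"]))[0][:,0]
def c2w(p,P):
    c,s=np.cos(p[2]),np.sin(p[2]);P=np.array(P,float)
    return np.c_[p[0]+c*P[:,0]-s*P[:,1],p[1]+s*P[:,0]+c*P[:,1],P[:,2]]
ct=lambda u,v:(u/3.3125+150,v/3.3125+175)
cs=lambda u,v:(u/3.3+170,v/3.3+175)
top=[((.24,-.043,.012),ct(35,97)),((-.13,-.043,.012),ct(733,42)),((-.13,.043,.012),ct(750,203)),((.24,.043,.012),ct(40,257)),
((.056,0,.125),ct(382,101)),((-.06,0,.116),ct(633,84))]
sc=[((-.13,-.043,.012),cs(38,309)),((.24,-.043,.012),cs(750,245)),((.24,.043,.012),cs(707,150)),((.056,0,.125),cs(394,50))]
sc=[(a if 0 else (a[0],-a[1] if 0 else a[1],a[2]),b) for a,b in sc]
E
cat > f2.py <<'E'
from fit import *
# scene camera sits ahead of robot (x large): near edge = world +x = clamp -y
def res(p,w=1):
    return np.r_[(proj("top",c2w(p,[a for a,_ in top]))-[b for _,b in top]).ravel(),(proj("scene",c2w(p,[a for a,_ in sc]))-[b for _,b in sc]).ravel()]
s=least_squares(res,[.55,-.03,1.6],loss="soft_l1")
print(s.x);print(res(s.x).reshape(-1,2).round(1))
p=s.x
for n,P in(("pad",(-.06,0,.116)),("rel",(.056,0,.125)),("blockx",(.1,0,0)) ):print(n,c2w(p,[P]))
np.save("pose.npy",p)
E
python3 f2.py
```

```text
[0.57651579 0.00745471 1.65690608]
[[-1.5 -0.8]
 [ 0.1  0. ]
 [ 0.6 -0. ]
 [-1.5  0. ]
 [-0.3 -0.7]
 [-0.3  0.2]
 [-3.1 -0. ]
 [ 1.3 -0.1]
 [-1.2 -2.9]
 [-1.  -2. ]]
pad [[ 0.581676   -0.05232298  0.116     ]]
rel [[0.5716996  0.06324723 0.125     ]]
blockx [[0.56791546 0.1070842  0.        ]]
```

```bash
python3 - <<'E'
from fit import *
from scipy.spatial.transform import Rotation as R
p=np.load("pose.npy")
def inv(n,uv,z):
    f=lambda q:(proj(n,c2w(p,[(q[0],q[1],z)]))[0]-uv)
    return least_squares(f,[0.1,0]).x
print("block top c",inv("top",ct(171,134),.084))
for c in[(128,77),(210,73),(133,195),(215,190)]:print(inv("top",ct(*c),.084))
print("jaw top, x98?",[inv("top",ct(*c),.085) for c in[(280,88),(305,85),(285,182),(312,180)]])
print("scene block",[inv("scene",cs(*c),.084) for c in[(547,70),(617,64),(645,130),(571,140)]])
print("flange edge top, z.055",[inv("top",ct(*c),.055) for c in[(243,140),(219,140),(266,140)]])
q=[ 0.57138799, -0.41634911,  0.57219323,  0.41564899]
print(R.from_quat(q[1:]+q[:1]).as_matrix(), c2w(p,[(-.066,0,.116)]), np.degrees(p[2]))
E
```

```text
block top c [ 1.57615021e-01 -5.94186844e-05]
[ 0.17707943 -0.02968081]
[ 0.13746477 -0.02859592]
[0.17707483 0.02813166]
[0.13800033 0.028661  ]
jaw top, x98? [array([ 0.10421127, -0.01835316]), array([ 0.0921691 , -0.01890916]), array([0.10455744, 0.02751775]), array([0.09173663, 0.02752774])]
scene block [array([0.13974108, 0.0246197 ]), array([0.17691231, 0.02527747]), array([ 0.1762639 , -0.02956042]), array([ 0.13884542, -0.03252789])]
flange edge top, z.055 [array([ 0.1259477 , -0.00080702]), array([ 0.13778617, -0.00171127]), array([1.14613353e-01, 5.89839198e-05])]
[[-3.38358835e-04 -9.51457974e-01  3.07778508e-01]
 [-1.47060225e-03  3.07778666e-01  9.51456846e-01]
 [-9.99998861e-01 -1.30685935e-04 -1.50335586e-03]] [[ 0.58219202 -0.05830075  0.116     ]] 94.93372562107103
```

Request:
{"fn": "jog_arm", "kwargs": {
  "rows": [
    [[0,10,-57,-60,3.4,0,0],[0,20,-114,-120,10,0,0],[0,30,-171,-180,16,0,0],[0,40,-229,-240,23,0,0],[0,50,-286,-300,30,0,0],[0,50,-343,-361,37,0,0],[0,50,-400,-421,44,0,0],[0,50,-457,-481,52,0,0],[0,50,-515,-541,60,0,0],[0,50,-572,-601,67.2,0,0],[0,50,-572,-601,67.2,0,0],[0,50,-572,-601,67.2,0,0],[0,50,-572,-601,67.2,0,0],[0,50,-572,-601,67.2,0,0],[0,50,-572,-601,67.2,0,0],[0,50,-572,-601,67.2,0,0],[0,50,-572,-601,67.2,0,0],[0,50,-572,-601,67.2,0,0]]
  ]
}}

```text
t: 1.9
ee_pos: [0.5837, -0.0636, 0.1982]
orientation: [0.707, -0.029, 0.706, 0.027]
force: [-0.5, 0.4, -0.2]
grip_width: 0.001
```

```bash
cat > look.py <<'E'
import sys
from workcell import readout, vision, arm
import cv2, numpy as np
from scipy.spatial.transform import Rotation as R
n=sys.argv[1]
p=np.load("pose.npy")
o=readout.get_obs();q=o["orientation"];M=R.from_quat([q[1],q[2],q[3],q[0]]).as_matrix()
print(o["t"],o["ee_pos"].round(4),o["force"].round(2),o["grip_width"],arm.tip_reach);print(M.round(4))
c,s=np.cos(p[2]),np.sin(p[2]);v=o["ee_pos"][:2]-p[:2];print("clamp frame mm",1e3*np.array([c*v[0]+s*v[1],-s*v[0]+c*v[1],o["ee_pos"][2]]))
a=[]
for w,(r0,r1,c0,c1) in(("scene",(150,275,170,410)),("top",(165,275,150,390))):
    f=vision.get_image(w)["frame"][r0:r1,c0:c1];a.append(cv2.resize(f,None,fx=2.5,fy=2.5,interpolation=cv2.INTER_CUBIC))
cv2.imwrite(f"pics/{n}.png",np.vstack(a))
E
python3 look.py a1
```

```text
1.9 [ 0.5837 -0.0636  0.1982] [-0.48  0.39 -0.19] 0.0005722370592375378 0.017
[[ 0.0012 -0.0784  0.9969]
 [-0.0025  0.9969  0.0784]
 [-1.     -0.0026  0.001 ]]
clamp frame mm [-71.36860402  -1.02240414 198.15082419]
```

View pics/a1.png

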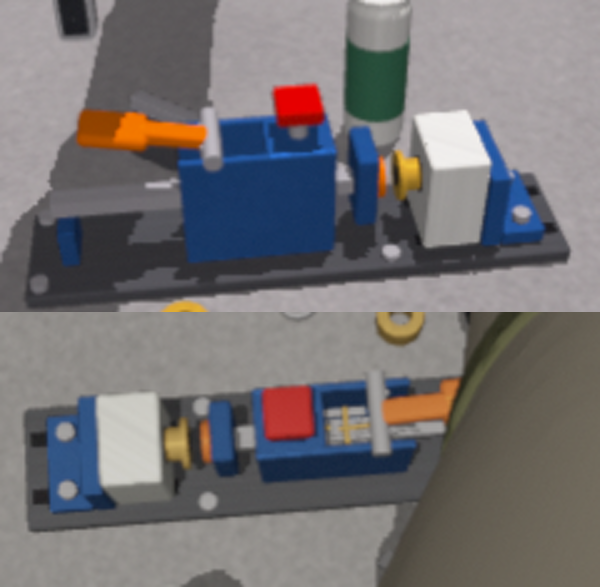

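Request:
{"fn": "jog_arm", "kwargs": {
  "rows": [
    [[0,30,5,-1,0,0,0],[0,50,5,-1,0,0,0],[0,60,5,-1,0,0,0],[0,60,5,-1,0,0,0]]
  ]
}}

```text
t: 2.4
ee_pos: [0.58, -0.0518, 0.1372]
orientation: [0.706, -0.031, 0.707, 0.031]
force: [0.1, 0.3, 1.3]
grip_width: 0.001
```

```bash
python3 look.py a2
```

```text
2.4 [ 0.58   -0.0518  0.1372] [0.07 0.33 1.28] 0.0009483576887736675 0.017
[[-2.600e-03 -8.680e-02  9.962e-01]
 [ 4.000e-04  9.962e-01  8.680e-02]
 [-1.000e+00  6.000e-04 -2.600e-03]]
clamp frame mm [-59.32458862   1.5802442  137.19954017]
```

View pics/a2.png

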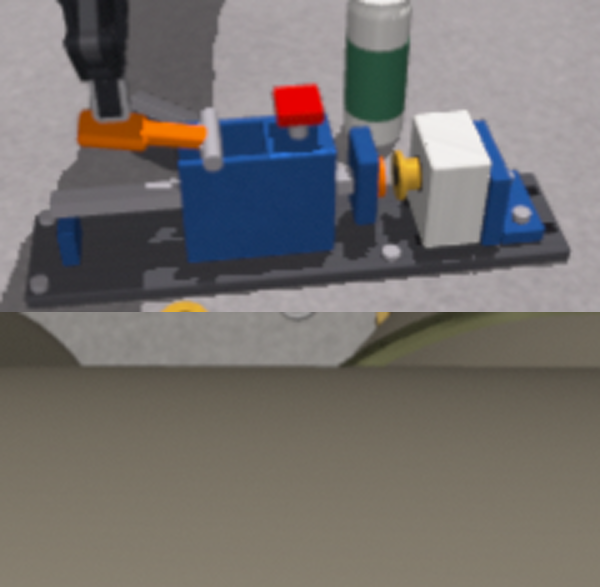

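Request:
{"fn": "jog_arm", "kwargs": {
  "rows": [
    [[0,3,-6,1.5,0,0,0],[0,5,-6,1.5,0,0,0],[0,9,-6,1.5,0,0,0],[0,13,-6,1.5,0,0,0],[0,17,-6,1.5,0,0,0],[0,20,-6,1.5,0,0,0],[0,20,-6,1.5,0,0,0]]
  ]
}}

```text
t: 3.2
ee_pos: [0.5838, -0.0604, 0.1186]
orientation: [0.707, -0.03, 0.706, 0.029]
force: [1.0, -3.5, 4.8]
grip_width: -0.001
```

Request:
{"fn": "jog_arm", "kwargs": {
  "rows": [
    [[0,3,0,0,0,0,0],[0,6,0,0,0,0,0],[0,9,0,0,0,0,0],[0,9,0,0,0,0,0]]
  ]
}}

```text
t: 3.6
ee_pos: [0.5838, -0.0601, 0.1096]
orientation: [0.707, -0.03, 0.706, 0.029]
force: [1.8, -5.2, 4.9]
grip_width: 0.001
```

```bash
python3 look.py a3
```

```text
3.6 [ 0.5838 -0.0601  0.1096] [ 1.85 -5.15  4.91] 0.0011035556689172467 0.017
[[ 0.002  -0.084   0.9965]
 [-0.0011  0.9965  0.084 ]
 [-1.     -0.0013  0.0019]]
clamp frame mm [-67.92567838  -1.45461379 109.61660005]
```

View pics/a3.png

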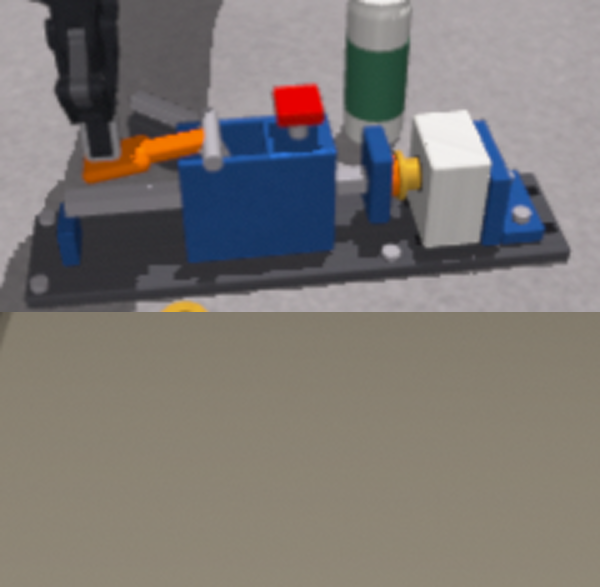

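Request:
{"fn": "jog_arm", "kwargs": {
  "rows": [
    [[0,2,0,0,0,0,0],[0,4,0,0,0,0,0],[0,4,0,0,0,0,0]]
  ]
}}

```text
t: 4.0
ee_pos: [0.5838, -0.0597, 0.1059]
orientation: [0.707, -0.03, 0.706, 0.03]
force: [0.4, -3.8, 8.6]
grip_width: 0.001
```

Request:
{"fn": "jog_arm", "kwargs": {
  "rows": [
    [[0,1,0,0,0,0,0],[0,2,0,0,0,0,0],[0,2,0,0,0,0,0]]
  ]
}}

```text
t: 4.3
ee_pos: [0.5839, -0.0596, 0.1044]
orientation: [0.707, -0.03, 0.706, 0.03]
force: [0.6, -2.8, 11.2]
grip_width: 0.003
```

Request:
{"fn": "jog_arm", "kwargs": {
  "rows": [
    [[0,-10,0,0,0,0,0],[0,-20,0,0,0,0,0],[0,-30,0,0,0,0,0],[0,-33,0,0,0,0,0],[0,-33,0,0,0,0,0],[0,-33,0,0,0,0,0]]
  ]
}}

```text
t: 4.9
ee_pos: [0.5828, -0.0587, 0.1362]
orientation: [0.706, -0.03, 0.707, 0.03]
force: [-1.2, 0.7, 0.2]
grip_width: -0.003
```

```bash
python3 look.py a4
```

```text
4.9 [ 0.5828 -0.0587  0.1362] [-1.15  0.75  0.22] -0.0033600107816335245 0.017
[[-4.000e-04 -8.540e-02  9.963e-01]
 [ 1.000e-04  9.963e-01  8.540e-02]
 [-1.000e+00  2.000e-04 -3.000e-04]]
clamp frame mm [-66.47836262  -0.53078289 136.16048535]
```

View pics/a4.png

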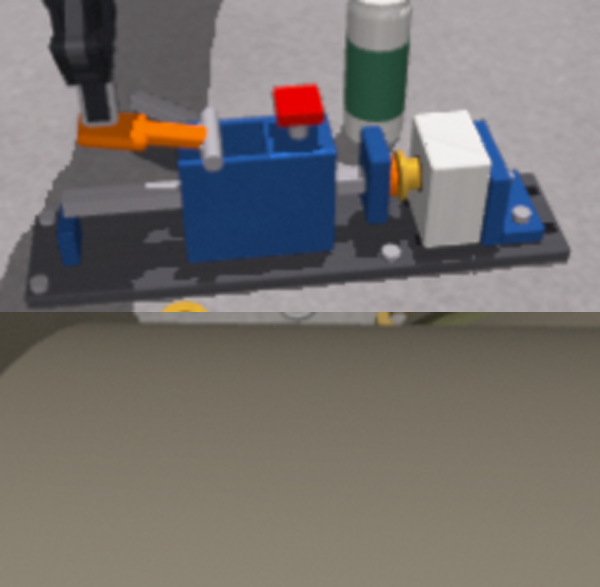

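Request:
{"fn": "jog_arm", "kwargs": {
  "rows": [
    [[0,4,0,0,0,0,0],[0,8,0,0,0,0,0],[0,11,0,0,0,0,0],[0,14,0,0,0,0,0],[0,17,0,0,0,0,0],[0,17,0,0,0,0,0]]
  ]
}}

```text
t: 5.6
ee_pos: [0.5832, -0.0608, 0.1191]
orientation: [0.707, -0.03, 0.706, 0.029]
force: [-1.1, -4.8, 7.6]
grip_width: -0.003
```

Request:
{"fn": "jog_arm", "kwargs": {
  "rows": [
    [[0,2,0,0,0,0,0],[0,4,0,0,0,0,0],[0,4,0,0,0,0,0]]
  ]
}}

```text
t: 5.9
ee_pos: [0.5832, -0.0609, 0.1153]
orientation: [0.707, -0.03, 0.706, 0.029]
force: [-0.9, -6.4, 7.7]
grip_width: 0.0
```

Request:
{"fn": "jog_arm", "kwargs": {
  "rows": [
    [[0,1.5,0,0,0,0,0],[0,3,0,0,0,0,0],[0,3,0,0,0,0,0]]
  ]
}}

```text
t: 6.2
ee_pos: [0.5832, -0.0608, 0.1123]
orientation: [0.707, -0.03, 0.706, 0.029]
force: [-1.3, -4.7, 7.8]
grip_width: -0.001
```

Request:
{"fn": "jog_arm", "kwargs": {
  "rows": [
    [[0,1.5,0,0,0,0,0],[0,3,0,0,0,0,0],[0,3,0,0,0,0,0]]
  ]
}}

```text
t: 6.5
ee_pos: [0.5832, -0.0606, 0.1093]
orientation: [0.707, -0.03, 0.706, 0.029]
force: [-1.0, -5.3, 7.0]
grip_width: 0.001
```

Request:
{"fn": "jog_arm", "kwargs": {
  "rows": [
    [[0,1,0,0,0,0,0],[0,2,0,0,0,0,0],[0,2,0,0,0,0,0]]
  ]
}}

```text
t: 6.8
ee_pos: [0.5832, -0.0604, 0.1074]
orientation: [0.707, -0.03, 0.706, 0.029]
force: [-1.3, -5.3, 7.0]
grip_width: -0.001
```

```bash
python3 look.py a5
```

```text
6.8 [ 0.5832 -0.0604  0.1074] [-1.33 -5.33  7.01] -0.0005914517513143846 0.017
[[ 7.000e-04 -8.360e-02  9.965e-01]
 [-1.300e-03  9.965e-01  8.360e-02]
 [-1.000e+00 -1.300e-03  6.000e-04]]
clamp frame mm [-68.22418099  -0.78647524 107.35052752]
```

View pics/a5.png

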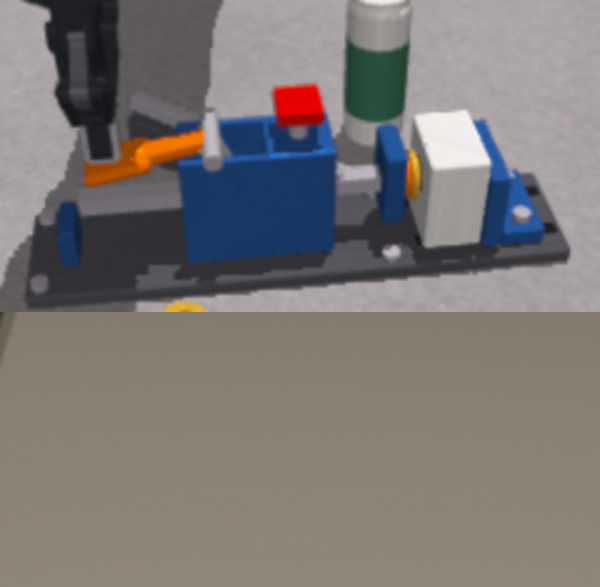

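Request:
{"fn": "jog_arm", "kwargs": {
  "rows": [
    [[0,1,0,0,0,0,0],[0,1.5,0,0,0,0,0],[0,1.5,0,0,0,0,0]]
  ]
}}

```text
t: 7.2
ee_pos: [0.5832, -0.0602, 0.1059]
orientation: [0.707, -0.03, 0.706, 0.029]
force: [-2.1, -3.1, 8.5]
grip_width: 0.002
```

Request:
{"fn": "jog_arm", "kwargs": {
  "rows": [
    [[0,0.5,0,0,0,0,0],[0,1.2,0,0,0,0,0],[0,1.2,0,0,0,0,0]]
  ]
}}

```text
t: 7.5
ee_pos: [0.5831, -0.0601, 0.1047]
orientation: [0.707, -0.03, 0.706, 0.029]
force: [-0.6, -2.6, 8.5]
grip_width: 0.001
```

Request:
{"fn": "jog_arm", "kwargs": {
  "rows": [
    [[0,0.5,0,0,0,0,0],[0,1,0,0,0,0,0],[0,1,0,0,0,0,0]]
  ]
}}

```text
t: 7.8
ee_pos: [0.5832, -0.0601, 0.1042]
orientation: [0.707, -0.03, 0.706, 0.029]
force: [-2.7, -2.8, 14.0]
grip_width: 0.005
```

Request:
{"fn": "jog_arm", "kwargs": {
  "rows": [
    [[0,-10,0,0,0,0,0],[0,-20,0,0,0,0,0],[0,-30,0,0,0,0,0],[0,-33,0,0,0,0,0],[0,-33,0,0,0,0,0],[0,-33,0,0,0,0,0]]
  ]
}}

```text
t: 8.4
ee_pos: [0.5829, -0.0587, 0.1364]
orientation: [0.706, -0.03, 0.707, 0.03]
force: [-0.2, -0.1, -0.5]
grip_width: -0.001
```

```bash
python3 look.py a6
```

```text
8.4 [ 0.5829 -0.0587  0.1364] [-0.18 -0.08 -0.5 ] -0.0006770893977912671 0.017
[[-1.000e-04 -8.540e-02  9.963e-01]
 [ 1.000e-04  9.963e-01  8.540e-02]
 [-1.000e+00  1.000e-04 -1.000e-04]]
clamp frame mm [-66.47131906  -0.67986235 136.43560127]
```

View pics/a6.png

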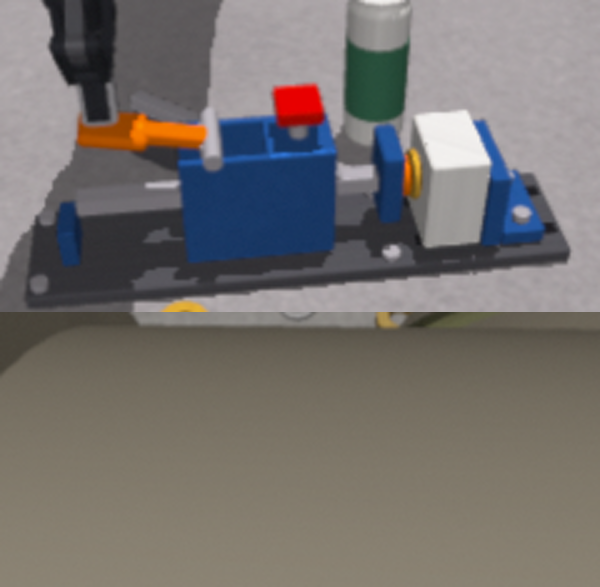

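Request:
{"fn": "jog_arm", "kwargs": {
  "rows": [
    [[0,3,0,0,0,0,0],[0,5,0,0,0,0,0],[0,6,0,0,0,0,0],[0,7,0,0,0,0,0],[0,7,0,0,0,0,0]]
  ]
}}

```text
t: 9.0
ee_pos: [0.5831, -0.0593, 0.1296]
orientation: [0.707, -0.03, 0.706, 0.03]
force: [-0.0, -2.6, 4.2]
grip_width: -0.004
```

Request:
{"fn": "jog_arm", "kwargs": {
  "rows": [
    [[0,1,0,0,0,0,0],[0,2,0,0,0,0,0],[0,2,0,0,0,0,0]]
  ]
}}

```text
t: 9.3
ee_pos: [0.5832, -0.0592, 0.1277]
orientation: [0.707, -0.03, 0.706, 0.03]
force: [0.3, -3.1, 3.8]
grip_width: -0.0
```

Request:
{"fn": "jog_arm", "kwargs": {
  "rows": [
    [[0,1,0,0,0,0,0],[0,2,0,0,0,0,0],[0,2,0,0,0,0,0]]
  ]
}}

```text
t: 9.6
ee_pos: [0.5832, -0.0594, 0.1258]
orientation: [0.707, -0.03, 0.706, 0.03]
force: [-0.2, -3.8, 6.0]
grip_width: -0.002
```

Request:
{"fn": "jog_arm", "kwargs": {
  "rows": [
    [[0,1,0,0,0,0,0],[0,1.5,0,0,0,0,0],[0,1.5,0,0,0,0,0]]
  ]
}}

```text
t: 9.9
ee_pos: [0.5832, -0.0596, 0.1244]
orientation: [0.707, -0.03, 0.706, 0.03]
force: [-0.7, -5.2, 7.3]
grip_width: 0.001
```

Request:
{"fn": "jog_arm", "kwargs": {
  "rows": [
    [[0,1,0,0,0,0,0],[0,1.5,0,0,0,0,0],[0,1.5,0,0,0,0,0]]
  ]
}}

```text
t: 10.2
ee_pos: [0.5833, -0.0598, 0.123]
orientation: [0.707, -0.03, 0.706, 0.03]
force: [-1.0, -5.0, 7.2]
grip_width: 0.001
```

Request:
{"fn": "jog_arm", "kwargs": {
  "rows": [
    [[0,1,0,0,0,0,0],[0,1.5,0,0,0,0,0],[0,1.5,0,0,0,0,0]]
  ]
}}

```text
t: 10.5
ee_pos: [0.5833, -0.0599, 0.1215]
orientation: [0.707, -0.03, 0.706, 0.03]
force: [-0.6, -5.6, 7.3]
grip_width: 0.0
```

Request:
{"fn": "jog_arm", "kwargs": {
  "rows": [
    [[0,1,0,0,0,0,0],[0,1.5,0,0,0,0,0],[0,1.5,0,0,0,0,0]]
  ]
}}

```text
t: 10.8
ee_pos: [0.5833, -0.06, 0.1201]
orientation: [0.707, -0.03, 0.706, 0.029]
force: [-1.8, -5.9, 8.0]
grip_width: -0.001
```

Request:
{"fn": "jog_arm", "kwargs": {
  "rows": [
    [[0,1,0,0,0,0,0],[0,1.5,0,0,0,0,0],[0,1.5,0,0,0,0,0]]
  ]
}}

```text
t: 11.1
ee_pos: [0.5833, -0.0601, 0.1188]
orientation: [0.707, -0.03, 0.706, 0.029]
force: [-1.1, -6.0, 10.5]
grip_width: -0.004
```

```bash
python3 look.py a7
```

```text
11.1 [ 0.5833 -0.0601  0.1188] [-1.1  -6.   10.52] -0.004323143575758668 0.017
[[ 0.0012 -0.0841  0.9965]
 [-0.001   0.9965  0.0841]
 [-1.     -0.0011  0.0011]]
clamp frame mm [-67.89466311  -0.97117071 118.76237716]
```

View pics/a7.png

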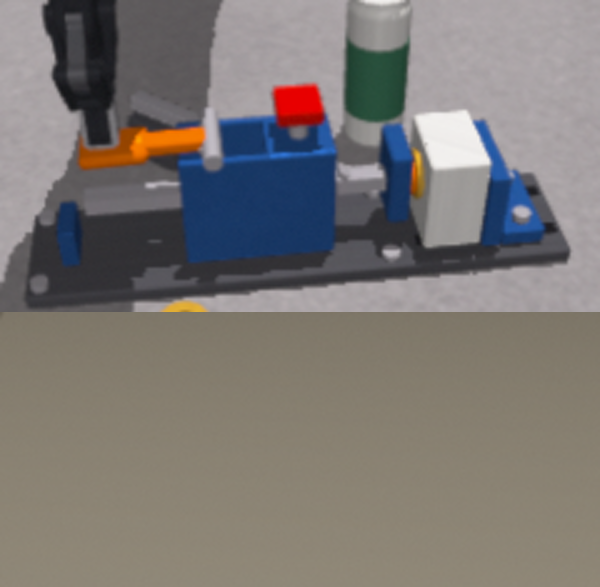

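Request:
{"fn": "jog_arm", "kwargs": {
  "rows": [
    [[0,0.5,0,0,0,0,0],[0,1,0,0,0,0,0],[0,1,0,0,0,0,0]]
  ]
}}

```text
t: 11.5
ee_pos: [0.5833, -0.0602, 0.1178]
orientation: [0.707, -0.03, 0.706, 0.029]
force: [-2.7, -6.7, 12.4]
grip_width: 0.003
```

Request:
{"fn": "jog_arm", "kwargs": {
  "rows": [
    [[0,0.4,0,0,0,0,0],[0,0.8,0,0,0,0,0],[0,0.8,0,0,0,0,0]]
  ]
}}

```text
t: 11.8
ee_pos: [0.5833, -0.0602, 0.1171]
orientation: [0.707, -0.03, 0.706, 0.029]
force: [-2.6, -5.9, 12.3]
grip_width: -0.001
```

Request:
{"fn": "jog_arm", "kwargs": {
  "rows": [
    [[0,0.4,0,0,0,0,0],[0,0.7,0,0,0,0,0],[0,0.7,0,0,0,0,0]]
  ]
}}

```text
t: 12.1
ee_pos: [0.5833, -0.0601, 0.1165]
orientation: [0.707, -0.03, 0.706, 0.029]
force: [-2.4, -6.1, 12.8]
grip_width: 0.005
```

Request:
{"fn": "jog_arm", "kwargs": {
  "rows": [
    [[0,0,0,0,0,0,0]]
  ]
}}

```text
t: 12.2
ee_pos: [0.5834, -0.0602, 0.1165]
orientation: [0.707, -0.03, 0.706, 0.029]
force: [-2.7, -6.5, 13.2]
grip_width: 0.002
```

Request:
{"fn": "jog_arm", "kwargs": {
  "rows": [
    [[0,0.3,0,0,0,0,0],[0,0.6,0,0,0,0,0],[0,0.6,0,0,0,0,0]]
  ]
}}

```text
t: 12.5
ee_pos: [0.5833, -0.0602, 0.116]
orientation: [0.707, -0.03, 0.706, 0.029]
force: [-1.8, -6.4, 14.5]
grip_width: -0.002
```

```bash
cat > z.py <<'E'
import sys
from workcell import vision
import cv2
f=vision.get_image("scene")["frame"][195:255,300:400];cv2.imwrite(f"pics/{sys.argv[1]}.png",cv2.resize(f,None,fx=7,fy=7,interpolation=cv2.INTER_CUBIC))
E
python3 z.py z1
```

```text
(no output)
```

View pics/z1.png

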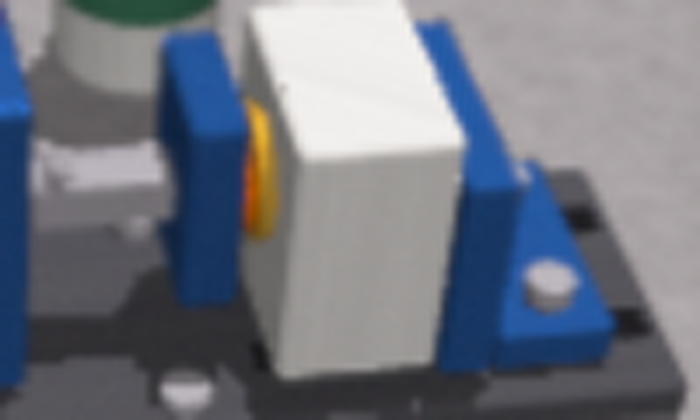

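Request:
{"fn": "jog_arm", "kwargs": {
  "rows": [
    [[0,-10,0,0,0,0,0],[0,-20,0,0,0,0,0],[0,-35,0,0,0,0,0],[0,-48,0,0,0,0,0],[0,-48,30,0,0,0,0],[0,-48,70,-1,0,0,0],[0,-48,105,-1,0,0,0],[0,-48,123,-1,0,0,0],[0,-48,123,-1,0,0,0],[0,-48,123,-1,0,0,0],[0,-48,123,-1,0,0,0],[0,-48,123,-1,0,0,0]]
  ]
}}

```text
t: 13.75
ee_pos: [0.5716, 0.0621, 0.1631]
orientation: [0.707, -0.03, 0.706, 0.029]
force: [-0.1, -0.4, -1.1]
grip_width: -0.001
```

```bash
python3 look.py a8
```

```text
13.75 [0.5716 0.0621 0.1631] [-0.12 -0.41 -1.11] -0.0006858376507431185 0.017
[[ 1.000e-04 -8.310e-02  9.965e-01]
 [-4.000e-04  9.965e-01  8.310e-02]
 [-1.000e+00 -4.000e-04  0.000e+00]]
clamp frame mm [ 54.86912604   0.16492307 163.12948166]
```

View pics/a8.png

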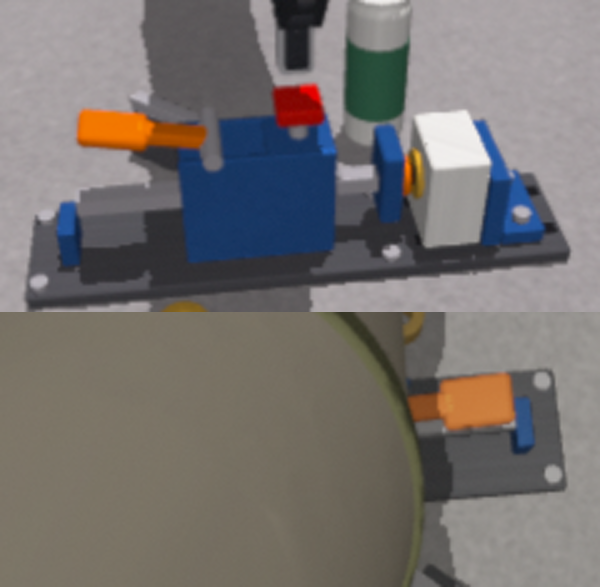

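Request:
{"fn": "jog_arm", "kwargs": {
  "rows": [
    [[0,10,1,0,0,0,0],[0,18,1,0,0,0,0],[0,23,1,0,0,0,0],[0,27,1,0,0,0,0],[0,31,1,0,0,0,0],[0,34,1,0,0,0,0],[0,35,1,0,0,0,0],[0,35,1,0,0,0,0]]
  ]
}}

```text
t: 14.65
ee_pos: [0.5712, 0.0644, 0.1279]
orientation: [0.706, -0.03, 0.707, 0.03]
force: [-2.5, 0.2, 3.8]
grip_width: -0.003
```

Request:
{"fn": "jog_arm", "kwargs": {
  "rows": [
    [[0,0.5,0,0,0,0,0],[0,1,0,0,0,0,0],[0,1,0,0,0,0,0],[0,1,0,0,0,0,0],[0,1,0,0,0,0,0]]
  ]
}}

```text
t: 15.15
ee_pos: [0.5712, 0.0644, 0.1272]
orientation: [0.706, -0.03, 0.707, 0.03]
force: [-3.4, -0.9, 3.9]
grip_width: 0.001
```

```bash
python3 look.py a9
```

```text
15.15 [0.5712 0.0644 0.1272] [-3.37 -0.92  3.9 ] 0.0012571763261724747 0.017
[[-3.000e-04 -8.500e-02  9.964e-01]
 [-0.000e+00  9.964e-01  8.500e-02]
 [-1.000e+00  0.000e+00 -3.000e-04]]
clamp frame mm [ 57.17710192   0.37634295 127.15788332]
```

View pics/a9.png

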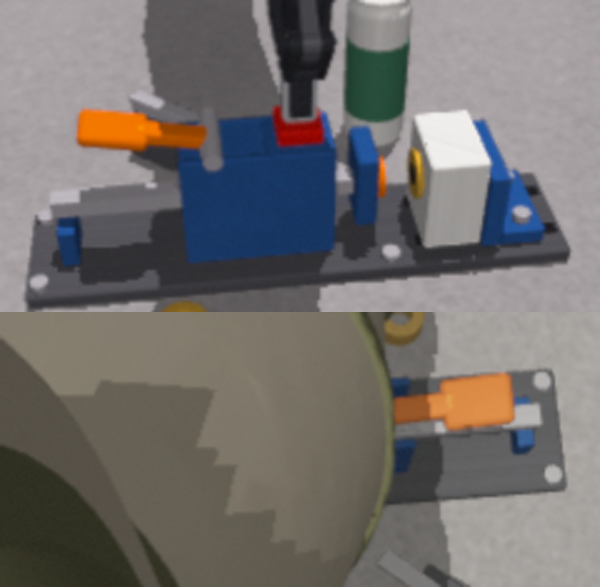

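```bash
python3 z.py z2; python3 - <<'E'
import pickle,cv2
f=pickle.load(open("cam0.pkl","rb"))["scene"]["frame"][195:255,300:400];cv2.imwrite("pics/z0.png",cv2.resize(f,None,fx=7,fy=7,interpolation=cv2.INTER_CUBIC))
E
```

```text
(no output)
```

View pics/z2.png

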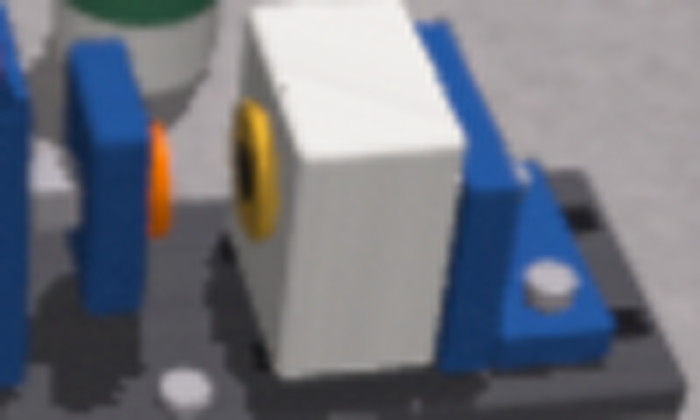

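View pics/z0.png

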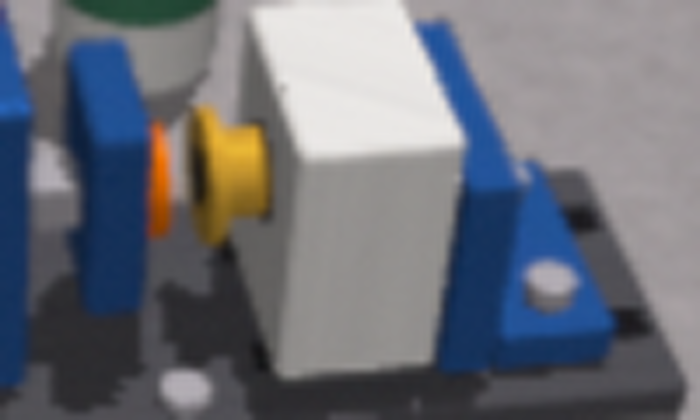

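Request:
{"fn": "jog_arm", "kwargs": {
  "rows": [
    [[0,-10,0,0,0,0,0],[0,-25,0,0,0,0,0],[0,-50,0,0,0,0,0],[0,-80,0,0,0,0,0],[0,-120,0,0,0,0,0],[0,-120,0,0,0,0,0],[0,-120,0,0,0,0,0],[0,-120,0,0,0,0,0],[0,-120,0,0,0,0,0],[0,-120,0,0,0,0,0]]
  ]
}}

```text
t: 16.3
ee_pos: [0.5711, 0.0645, 0.2461]
orientation: [0.706, -0.03, 0.707, 0.03]
force: [0.3, 0.6, 0.1]
grip_width: 0.001
```

```bash
python3 look.py b1; python3 - <<'E'
from workcell import vision
import cv2
cv2.imwrite("pics/b2.png",vision.get_image("scene")["frame"])
E
```

```text
16.3 [0.5711 0.0645 0.2461] [0.27 0.61 0.07] 0.0012786418836576085 0.017
[[-1.500e-03 -8.500e-02  9.964e-01]
 [-5.000e-04  9.964e-01  8.500e-02]
 [-1.000e+00 -3.000e-04 -1.500e-03]]
clamp frame mm [ 57.25349405   0.47180736 246.09640079]
```

View pics/b2.png

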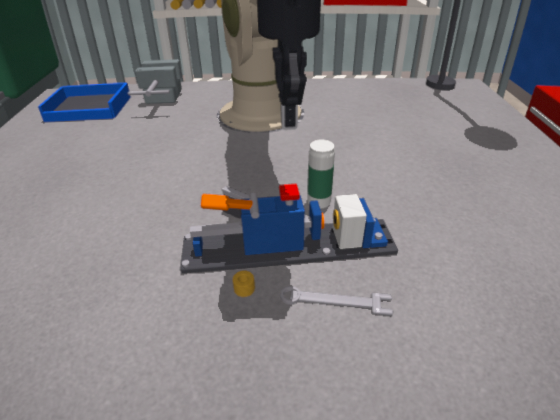

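Release and trigger are both up, the jaw is back (about px 315,218), the flange sits against the block (336,220), and the bystanders have not moved.

```bash
python3 -c "
from workcell import arm
print(arm.job_done())"
```

```text
the job is handed in; nothing more can be done
None
```

The bushing is home with its flange flat on the block, the jaw is fully back, and the job is handed in at about 16.5 s of the 51 s allowed.

- **Pumping:** It took two full trigger strokes and one partial one. On the third the vertical force rose from the 7–8 N it takes to drive the bushing to 14.5 N over about 4 mm (about 1.6 N/mm), and I stopped there. With the sideways drag the total was about 16 N, under the 20 N that crushes the flange.
- **Release:** I pressed the red button to its stop and held it until the pictures showed the jaw back where it started. Then I let it up and lifted clear.
- **Last checks:** The enlarged picture shows the flange against the block with no sleeve visible. Trigger and release are up, the force on the tool is about 0 N, and the spare bushing, wrench and can are where they were. I did not check the tool holder separately; it is mostly hidden behind the clamp in the final picture.
- **What disagreed:** The stiffening was uneven, with the reading nearly flat at 12.3–13.2 N for about 1.3 mm before it rose again. "Fully home" rests on that force rise and the pictures, because vision alone is only good to about 2 mm.

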